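# Pass the ear bar through its clamp and start the clamp screw on its thread

### The job

Slide the ear bar, tip first, through the bore of the bench clamp until the clamp sits about midway along the bar, and let go of the bar. Then start the clamp's wing screw without crossing its thread: turn it backward (anticlockwise from above) until it drops one pitch into the start of the thread, then forward one full turn. Finish while holding the screw's wing in the fingers, the bar still through the clamp, and leave everything else on the bench where it is.

Things in the scene. Friction and masses are not known exactly. Their poses are not given: they have to be found in the camera images.
- clamp: Fixed pinch clamp, 122 x 64 mm steel base 10 mm thick; origin under its centre, z up. Bar block at x -46..-10, y -15..15 mm, up to z 56. Its upper jaw (top z 56, 26 mm wide) reaches over a threaded boss (35 mm wide, top z 32) whose axis, the screw's, is vertical at x +28, y 0.
- bore (a point): Centre of the round bar bore: 12 mm wide, 30 mm long, running along the clamp's y axis through the block, both ends open; at clamp x -28, y 0, z 38 mm. Axes as the clamp's.
- ear_bar: Graduated round steel ear bar, 8.5 mm thick, 108 mm long, 35 g, lying on the bench; origin under its middle. +y runs along the bar to the tip (y +54 mm), which fits the bore; the square head (12 mm wide, y -54..-46) does not. It starts on the robot's right of the clamp, tip roughly towards it.
- bar_mid (a point): Middle of the ear bar, on its axis, 4.3 mm above its underside; axes as the bar's.
- wing (a point): Middle of the wing of the clamp screw, on the screw axis. The wing is a flat upright grip, 30 mm long (point's x axis), 10 mm thick (y), 17 mm high (z -8.5..8.5); under it a hub 13 mm and a washer 14 mm wide, 5 mm together. z is up. At screw_height 0 this point is 83.5 mm above the bench, so the wing underside is 17 to 18 mm above the upper jaw at the start, 9 mm when done.
- screw_turn (a joint): Angle of the screw, rad: grows clockwise seen from above (forward, tightening). Right-hand thread; turning friction tiny. Starts at 1.2 to 3.0 with the screw tip resting on the boss's first thread, not engaged. Backward, the tip climbs this thread, and just below 0 it runs off its upper end and drops 5 mm; forward from there it engages.
- screw_height (a joint): Height of the screw, m, up: 0 at the crest of the lead, just before the drop; -0.005 just after; -0.010 one full turn forward of that; 5 mm a turn; range -0.0138 to 0.003. The screw (140 g) rides loose in the upper jaw and rises and falls by its own weight: fingers a few mm apart from the wing (opening about 17 mm) turn it and let it slide; a tight pinch holds it up.
- vial_a: Bystander, to be left alone: one of two small capped vials, 26 x 55 mm, standing.
- vial_b: Bystander, to be left alone: the other small capped vial, 26 x 55 mm, standing.
- hex_driver: Bystander, to be left alone: hex driver with plastic handle, 161 mm, lying.
- forceps_b: Bystander, to be left alone: fine forceps, 114 mm, lying flat.
- syringe_a: Bystander, to be left alone: capped syringe, 140 mm, lying.
- bar_adapter: Bystander, to be left alone: black bar adapter, 89 mm, lying.
- hex_key: Bystander, to be left alone: black hex key, 89 mm, lying flat.
- pen: Bystander, to be left alone: slim pen, 145 mm, lying.

How it is judged:
By the outcome, as a careful person would: the job done as asked, in the order asked, and still so for the second after the job is handed in, while the arm keeps its last pose, push and grip.
It also fails if it takes over 72 s, if anything falls off the work surface, if the arm or the gripper's body presses on something with over 40 N, if the wrist force passes 120 N, or if a joint passes its speed limit or range.

### The arm

A 6-joint arm with a two-finger parallel gripper is mounted at the origin on a cart in front of the work surface, level with it; the furniture and walls round the work are solid. World frame = base frame: x ahead of the robot, y to its left, z up, the work surface at z = 0. Lengths are in m, angles in rad, forces in N, time in s.
With the tool pointing down it reaches from about 0.425 to 0.95 m from the base axis. Payload 3.5 kg.
Tool frame: the origin (TCP) lies at the very end of the fingers, on their centre line; the grasp point (between the pads) lies 19 mm behind it (manip.pinch_z is the distance from the TCP to the grasp point, in m); z points along the fingers, y is the line along which they close (so a half turn about z gives the same grasp; the last joint's range is limited). The gripper opens to 85 mm and grips with 20 to 120 N. Pads are 22 mm wide; open, the fingers measure 114 mm over their backs; the gripper's body (76 mm by 85 mm) begins 54 mm behind the grasp point. The pads swing forward as they close: fully open they stand 13 mm farther back than shut.
Start: joints at [-1.371, 0.286, 1.577, -0, 1.279, -0.15], TCP at [0.231, -0.634, 0.231] pointing down, gripper open.
Joint ranges: [-2.77, 2.77], [-0.9, 2.22], [0.21, 2.48], [-1.53, 4.67], [0.24, 2.81], [-2.84, 2.84]. Speed limits (rad/s): [2.79, 2.79, 3.14, 3.14, 3.14, 3.14].

### API

Orientations are given as a unit quaternion [x, y, z, w].
In Python, from station import readout, imaging, hand_in, manip gives the robot as it stands. The module is installed in compiled form; this text tells all that it offers.
- The arm moves only by the tool step_arm, never from a script. Its argument "commands" is one flat list of numbers, 7 for each row, row after row: the turn, a rotation vector about the tool's x, y, z in degrees, then the shift along the tool's x, y, z in cm, then the opening, from -1 (shut) to 1 (fully open). In form: [ax, ay, az, tx, ty, tz, fingers, ax, ay, az, tx, ty, tz, fingers, ...]. A call has 1 to 12 rows; each row shifts and turns the commanded pose from where the row before left it, along the tool's axes as they then stand; what a row does not reach is not made up. A row lasts 1/8 s, in which the tool goes at most 62.5 mm and 10.7 degrees, less where a joint would pass 70% of its speed; a pose out of reach is approached as far as the arm can. A call is refused whole if a number of a shift passes 6.25 or a number of a turn 10.7, either way. A call with a gripper value outside its range is refused whole. The fingers move at their own pace and stop on an object; the grip force is fixed at half the most. Time passes only in rows, so rows that do not move let the fingers close. It gives the time, the measured TCP pose, the force, the opening and the grip force at its end, in the units of the state.
- readout.get_obs(): the state, without advancing time (a new reading comes with each control period).
- imaging.get_image(name): name is "scene" or "side" or "wrist"; returns a dict with "pixels" (480x640x3 uint8, blue, green, red), "range_z" (480x640 float32, m along the optical axis (not along the pixel's ray), 0 where there is no reading), "camera_matrix" (3x3 intrinsics, pixels), "T" (4x4, takes a point from camera to world coordinates). Camera axes: x right, y down, z forward; pixel columns grow to the right and rows downward; lengths in m; the calibration is good to about 2 mm. A picture is of the moment at which its call begins.
- hand_in(): hands the job in; it is judged then, once.
The state is a dict: "time_s": time; "joint_pos": joint angles; "qvel": joint speeds; "joint_torque": joint torques, N m; "ee_pos": TCP position; "ee_rot": TCP orientation; "ft_force": force on the tool from outside, world axes, zero at the start; "wrist_torque": the same for the moment, N m; "width": opening from 0.0 (shut) to 1.0 (fully open); "grasp_force": force on a finger pad.
Only numpy, scipy, OpenCV 4.12 (cv2) and the standard library are available. Lean on these libraries where they do the work, as an engineer would, in place of code of your own. Each camera call takes 0.05 s, during which the arm holds its last target. There are 200 camera calls.

## Working session

There is one attempt and no reset: what is moved stays moved. The work goes in short steps, Python scripts to look and compute and a tool call to move; the robot and the scene stay as the last step left them, time stands still between calls to the robot, and variables do not carry over. Pictures are saved under pics/ and viewed, at most 12 in all, crops included, and the job is handed in when it is done.

Besides the shell and the picture viewer there is one more tool, called after "Emit:" by a JSON object that holds its "api" and its "payload". step_arm: Moves the arm, as the interface text tells. Its arguments: {"type":"object","properties":{"commands":{"type":"array"}},"required":["commands"]}

```bash
mkdir -p pics; cat > h.py <<'E'
import numpy as np, cv2
from scipy.spatial.transform import Rotation as R
from station import readout, imaging, hand_in, manip
def snap(name,save=True,tag=''):
    im=imaging.get_image(name)
    np.savez(f'pics/{name}{tag}.npz',**{k:im[k] for k in('pixels','range_z','camera_matrix','T')})
    cv2.imwrite(f'pics/{name}{tag}.png',im['pixels']); return im
def load(n): return np.load(f'pics/{n}.npz')
def cloud(im):
    z=im['range_z'];K=im['camera_matrix'];v,u=np.mgrid[:480,:640]
    P=np.stack([(u-K[0,2])/K[0,0]*z,(v-K[1,2])/K[1,1]*z,z],-1)
    W=P@im['T'][:3,:3].T+im['T'][:3,3]; W[z==0]=np.nan; return W
def crop(im,x0,y0,w,h,s,fn): cv2.imwrite(fn,cv2.resize(im['pixels'][y0:y0+h,x0:x0+w],None,fx=s,fy=s,interpolation=cv2.INTER_CUBIC))
E
python3 - <<'E'
from h import *
o=readout.get_obs(); print({k:np.round(v,3) for k,v in o.items()}, manip.pinch_z)
for n in('scene','side','wrist'):
    im=snap(n); print(n,np.round(im['T'],3).tolist(),im['camera_matrix'][0,0])
a=[cv2.imread(f'pics/{n}.png') for n in('scene','side')]
cv2.imwrite('pics/both.png',cv2.resize(np.vstack(a),(640*600//960*1,600)) )
E
```

```text
{'time_s': np.float64(0.0), 'joint_pos': array([-1.371,  0.287,  1.578, -0.   ,  1.279, -0.15 ]), 'qvel': array([-0.001,  0.   ,  0.001, -0.   ,  0.001, -0.002]), 'joint_torque': array([ 1.0000e-03, -4.0597e+01, -2.9263e+01, -0.0000e+00,  6.0000e-03,
        0.0000e+00]), 'ee_pos': array([ 0.231, -0.633,  0.23 ]), 'ee_rot': array([ 0.985,  0.174, -0.   , -0.001]), 'ft_force': array([0.436, 0.293, 0.443]), 'wrist_torque': array([ 0.005, -0.   , -0.022]), 'grasp_force': np.float64(0.0), 'width': np.float64(1.002)} 0.0187
scene [[0.745, -0.312, 0.59, -0.244], [-0.667, -0.331, 0.668, -0.656], [-0.013, -0.891, -0.455, 0.609], [0.0, 0.0, 0.0, 1.0]] 540.6735331675801
side [[-0.986, -0.121, 0.112, 0.369], [-0.165, 0.678, -0.716, 0.877], [0.011, -0.725, -0.689, 0.758], [0.0, 0.0, 0.0, 1.0]] 509.0094129600134
wrist [[0.344, -0.9, -0.269, 0.3], [-0.939, -0.33, -0.095, -0.608], [-0.003, 0.286, -0.958, 0.374], [0.0, 0.0, 0.0, 1.0]] 410.39960695068754
```

View pics/scene.png

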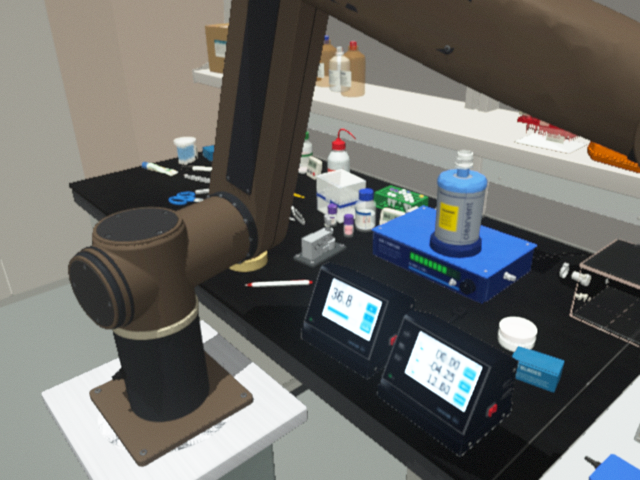

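The scene view shows the robot on the left, the clamp at about (320,245), the pen at (280,283), and a monitor and pump near them. I'll check the side view next.

View pics/side.png

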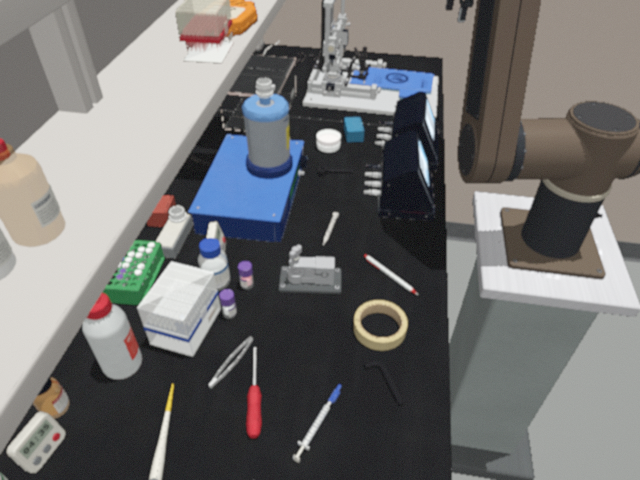

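```bash
python3 - <<'E'
from h import *
W=cloud(load('scene'))
for u,v in [(320,245),(310,240),(320,235),(335,250),(280,283),(360,300),(349,225),(332,213)]:
    print(u,v,np.round(W[v,u],3))
E
```

```text
320 245 [0.479 0.188 0.034]
310 240 [0.453 0.192 0.055]
320 235 [0.489 0.199 0.053]
335 250 [0.522 0.184 0.007]
280 283 [0.336 0.155 0.006]
360 300 [ 0.295 -0.126  0.115]
349 225 [0.605 0.222 0.033]
332 213 [0.615 0.297 0.039]
```

The side view shows the clamp at (310,275) with its screw at (295,260), and the ear bar at (331,228). The pen is at (390,273), the vials at (246,273) and (228,303), and the monitors on the right. I'll enlarge the clamp and bar.

```bash
python3 - <<'E'
from h import *
im=load('side'); crop(im,265,200,100,100,6,'pics/c1.png')
W=cloud(im)
for u,v in [(335,212),(325,242),(331,228),(283,288),(340,289),(310,285),(294,250),(294,262)]:
    print(u,v,np.round(W[v,u],3))
# bar points: z 4-12mm, region
m=np.zeros((480,640),bool); m[205:248,315:345]=1
m&=(W[...,2]>.004)&(W[...,2]<.016)
p=W[m][:,:2]; c=p.mean(0); U,S,V=np.linalg.svd(p-c); d=V[0]; t=(p-c)@d; print('bar',len(p),c,d,t.min(),t.max(), c+d*(t.min()+t.max())/2, np.std((p-c)@V[1]))
# block top
for name,lo,hi in(('base',.007,.014),('top',.052,.06),('boss',.028,.036),('wing',.062,.11)):
    m=np.zeros((480,640),bool); m[240:300,270:350]=1
    m&=(W[...,2]>lo)&(W[...,2]<hi); p=W[m]
    if len(p)<4: print(name,len(p));continue
    r=cv2.minAreaRect(p[:,:2].astype(np.float32)*1000); print(name,len(p),p.mean(0).round(4),r,p[:,2].max())
E
```

```text
335 212 [ 0.474 -0.022 -0.003]
325 242 [0.481 0.086 0.001]
331 228 [0.474 0.044 0.005]
283 288 [0.539 0.24  0.012]
340 289 [0.43  0.22  0.008]
310 285 [0.489 0.223 0.011]
294 250 [0.521 0.212 0.091]
294 262 [0.522 0.212 0.059]
bar 113 [0.47589147 0.04005486] [0.11199754 0.99370848] -0.04871716495454084 0.058809053882737765 [0.4764566  0.04506906] 0.0031556437345927205
base 761 [0.4922 0.215  0.0099] ((511.9521484375, 170.15280151367188), (149.3802947998047, 140.0044708251953), 8.068414688110352) 0.013892277550780818
top 470 [0.4851 0.2051 0.0555] ((490.10162353515625, 204.17605590820312), (85.22203063964844, 33.987892150878906), 9.227131843566895) 0.05987370133713599
boss 171 [0.4985 0.2144 0.0318] ((491.1243896484375, 215.59022521972656), (23.079082489013672, 91.50773620605469), 86.96336364746094) 0.035832172574410626
wing 143 [0.5192 0.2111 0.0833] ((520.4506225585938, 208.74937438964844), (30.70529556274414, 13.956480026245117), 69.51903533935547) 0.0930224733370939
```

View pics/c1.png

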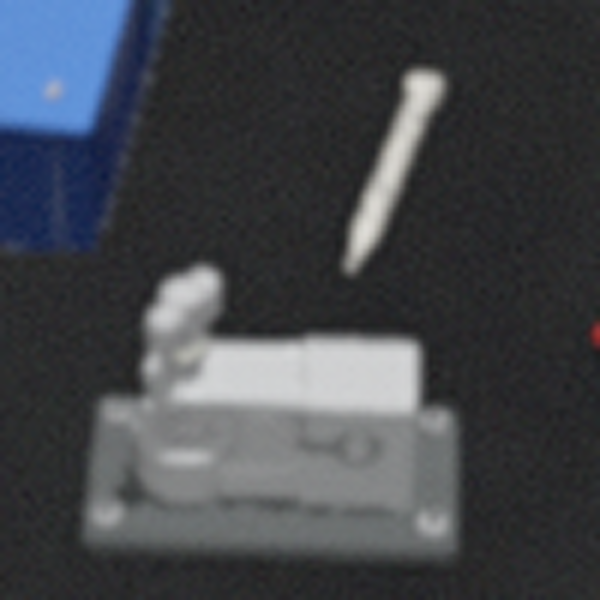

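The crop shows the screw's wing at (185,300), the block on the right with its bore at (358,445), and the bar from its head at (428,80) to its tip at (350,268). So clamp x runs roughly along world +x. Before moving I'll map the tall obstacles on the way.

```bash
python3 - <<'E'
from h import *
G={}
for n in('scene','side'):
    W=cloud(load(n)).reshape(-1,3); W=W[np.isfinite(W).all(1)]
    if n=='scene': W=W[W[:,1]>-2]
    for p in W[(W[:,2]>.03)]:
        k=(int(np.floor(p[0]/.1)),int(np.floor(p[1]/.1))); G[k]=max(G.get(k,0),p[2])
print('rows y from .4 to -.8, cols x .1-.9 (max z cm)')
for j in range(4,-9,-1): print(f'{j/10:5.1f}',' '.join(f'{int(100*G.get((i,j),0)):4d}' for i in range(1,10)))
E
```

```text
rows y from .4 to -.8, cols x .1-.9 (max z cm)
  0.4    0    0    0    0    0   10   60   43   41
  0.3    0    0    0    0    0   10   58   38   38
  0.2    0    0    0    6    9   10   29   29   43
  0.1   26   27    0    5    9    7   29   29   46
  0.0   55   49    0    0    7    7   29   29   46
 -0.1   57   54   14    5   23   28   29   29   43
 -0.2   57   57   14    5   22   23   39   39   54
 -0.3   58   14   14    5    3    4   38   35   54
 -0.4   58   13   14    5    3   12   32   12   34
 -0.5   58   58    0    3   21   12   32   11   31
 -0.6   56   30    4   12   28   12   29   11    0
 -0.7    0   27    5   12   25    6   25    0    0
 -0.8    0    0    0    6    9    0    0    0    0
```

```bash
cat >> h.py <<'E'
def pose():
    o=readout.get_obs(); return np.array(o['ee_pos']),R.from_quat(o['ee_rot']),o
def down(yaw): # tool pointing down, tool x at yaw deg
    return R.from_euler('z',yaw,degrees=True)*R.from_euler('x',180,degrees=True)
def plan(wps,p=None,r=None):
    """wps: (x,y,z,yaw,fingers,n)"""
    if p is None: p,r,o=pose()
    rows=[]
    for x,y,z,yaw,f,n in wps:
        for k in range(n,0,-1):
            rem=(r.inv()*down(yaw)).as_rotvec(degrees=True)/k
            sh=r.inv().apply(np.array([x,y,z])-p)*100/k
            row=np.round(np.r_[rem,sh],2); assert abs(row[:3]).max()<=10.7 and np.linalg.norm(row[3:])<=6.25,row
            rows.append([*row.tolist(),f])
            p=p+r.apply(row[3:]/100); r=r*R.from_rotvec(row[:3],degrees=True)
    for i in range(0,len(rows),12): print(f'{len(rows[i:i+12])} rows:',','.join(f'{v+0:g}' for q in rows[i:i+12] for v in q))
    return p,r
E
python3 - <<'E'
from h import *
plan([(.30,-.42,.33,45,1,5),(.42,-.2,.34,70,1,5),(.46,-.03,.32,90,1,4),(.474,.10,.23,90,1,4),(.474,.10,.23,90,1,2)])
E
```

```text
12 rows: -0.02,-0.01,-4.99,2.76,-3.55,-1.99,1,-0.02,-0.01,-4.99,3.05,-3.29,-1.99,1,-0.02,-0.01,-4.99,3.33,-3.01,-1.99,1,-0.02,0,-4.99,3.58,-2.71,-1.99,1,-0.02,-0.01,-5,3.8,-2.39,-2,1,0,0,-5,4.81,-1.41,-0.2,1,0,0,-5,4.91,-0.99,-0.2,1,0,0,-5,4.98,-0.56,-0.2,1,0,0,-5,5.01,-0.12,-0.2,1,0,0,-5,5.01,0.31,-0.2,1,0,0,-5,4.33,-0.51,0.5,1,0,0,-5,4.36,-0.13,0.5,1
8 rows: 0,0,-5,4.36,0.24,0.5,1,0,0,-5,4.33,0.63,0.5,1,0,0,0,3.25,0.35,2.25,1,0,0,0,3.25,0.35,2.25,1,0,0,0,3.25,0.35,2.25,1,0,0,0,3.25,0.35,2.25,1,0,0,0,0,0,0,1,0,0,0,0,0,0,1
```

Emit:
{"api": "step_arm", "payload": {"commands": [0,0,-5,2.76,-3.55,-2,1,0,0,-5,3.05,-3.29,-2,1,0,0,-5,3.33,-3.01,-2,1,0,0,-5,3.58,-2.71,-2,1,0,0,-5,3.8,-2.39,-2,1,0,0,-5,4.81,-1.41,-0.2,1,0,0,-5,4.91,-0.99,-0.2,1,0,0,-5,4.98,-0.56,-0.2,1,0,0,-5,5.01,-0.12,-0.2,1,0,0,-5,5.01,0.31,-0.2,1,0,0,-5,4.33,-0.51,0.5,1,0,0,-5,4.36,-0.13,0.5,1]}}

```text
time_s: 1.65
ee_pos: [0.44, -0.1137, 0.331]
ee_rot: [0.765, 0.644, 0.0, -0.0]
ft_force: [-0.4, -0.2, 0.2]
width: 1.002
grasp_force: 0.0
```

Emit:
{"api": "step_arm", "payload": {"commands": [0,0,-5,4.36,0.24,0.5,1,0,0,-5,4.33,0.63,0.5,1,0,0,0,3.25,0.35,2.25,1,0,0,0,3.25,0.35,2.25,1,0,0,0,3.25,0.35,2.25,1,0,0,0,3.25,0.35,2.25,1,0,0,0,0,0,0,1,0,0,0,0,0,0,1]}}

```text
time_s: 2.65
ee_pos: [0.4739, 0.0994, 0.2318]
ee_rot: [0.707, 0.707, 0.0, 0.0]
ft_force: [0.8, 0.6, 1.2]
width: 0.998
grasp_force: 0.0
```

```bash
python3 - <<'E'
from h import *
p,r,o=pose(); print(p,r.as_matrix().round(3).tolist(),o['joint_pos'],o['time_s'])
im=snap('wrist',tag='1'); print(im['T'].round(3))
E
```

```text
[0.47386589 0.09943765 0.23182084] [[-0.001, 1.0, 0.001], [1.0, 0.001, -0.001], [-0.001, 0.001, -1.0]] [-2.82353979e-03 -1.45670225e-01  2.03245383e+00 -5.26648252e-04
  1.25427490e+00 -3.70737732e-03] 2.65
[[ 1.     0.002  0.001  0.474]
 [ 0.002 -0.958 -0.286  0.173]
 [ 0.001  0.286 -0.958  0.375]
 [ 0.     0.     0.     1.   ]]
```

View pics/wrist1.png

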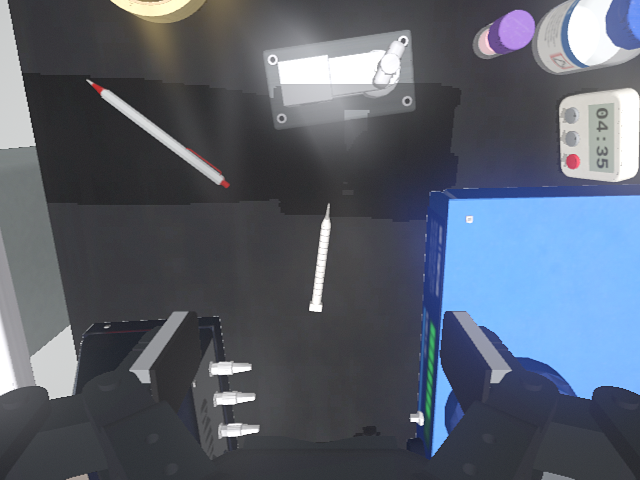

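The wrist view shows the clamp with base corners at about (264,52), (409,30), (415,108) and (277,129). The bar tip is at (328,206) and the head end at (316,311), and the monitor connectors and pump are near the fingers. I'll enlarge the clamp and fit the bar in code.

```bash
cat >> h.py <<'E'
def onz(im,uv,z):
    K=im['camera_matrix'];T=im['T'];uv=np.atleast_2d(uv).astype(float)
    d=np.c_[(uv[:,0]-K[0,2])/K[0,0],(uv[:,1]-K[1,2])/K[1,1],np.ones(len(uv))]@T[:3,:3].T
    return T[:3,3]+d*((z-T[2,3])/d[:,2])[:,None]
E
python3 - <<'E'
from h import *
im=load('wrist1'); crop(im,255,20,165,120,4.8,'pics/c2.png')
g=im['pixels'].min(2)[195:320,295:350]; m=(g>110).astype(np.uint8)
n,l,s,c=cv2.connectedComponentsWithStats(m); k=1+s[1:,4].argmax(); v,u=np.nonzero(l==k); u=u+295;v=v+195
P=onz(im,np.c_[u,v],.0043)[:,:2]; c=np.median(P,0); U,S,V=np.linalg.svd(P-P.mean(0)); d=V[0]*np.sign(V[0][1]); t=(P-P.mean(0))@d
print(len(P),P.mean(0),d,np.degrees(np.arctan2(d[1],d[0])),t.min(),t.max(),'mid',P.mean(0)+d*(t.min()+t.max())/2)
for a in np.arange(t.min(),t.max(),.012):
    q=P[(t>=a)&(t<a+.012)]-P.mean(0); w=q@[-d[1],d[0]]; print(round(a,3),w.mean().round(4),np.ptp(w).round(4))
E
```

```text
980 [0.47512721 0.03938984] [0.1168441  0.99315027] 83.28999849655493 -0.04982363362920634 0.05993220670160276 mid [0.47571777 0.04440951]
-0.05 0.0001 0.013
-0.038 -0.0 0.0093
-0.026 -0.0 0.0091
-0.014 0.0 0.0092
-0.002 0.0 0.0091
0.01 -0.0001 0.0092
0.022 0.0001 0.0091
0.034 -0.0001 0.0091
0.046 0.0001 0.0039
0.058 -0.0002 0.0011
```

View pics/c2.png

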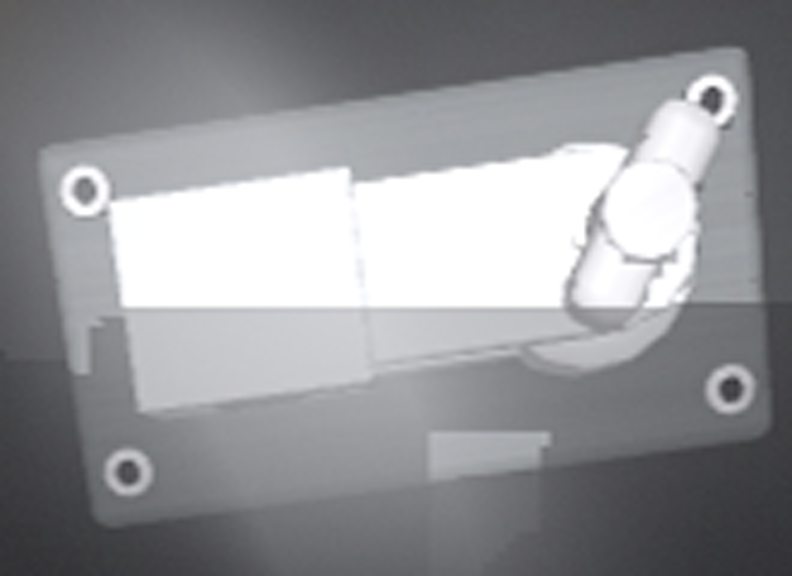

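The crop shows the bolts at (85,191), (711,100), (731,389) and (128,472). The block top corners are (110,203), (348,169), (372,378) and (140,411), and the wing runs from (690,115) to (605,312).

```bash
python3 - <<'E'
from h import *
im=load('wrist1'); f=lambda q:(np.array(q,float)+.5)/4.8-.5+[255,20]
B=onz(im,f([(85,191),(711,100),(731,389),(128,472)]),.0105)[:,:2]
T=onz(im,f([(110,203),(348,169),(372,378),(140,411)]),.056)[:,:2]
ang=lambda a,b:np.degrees(np.arctan2(*(b-a)[::-1]))
for n,q in(('bolts',B),('top',T)): print(n,q.mean(0),ang(q[0],q[1]),ang(q[3],q[2]),ang(q[3],q[0])-90,ang(q[2],q[1])-90,np.linalg.norm(q[1]-q[0]),np.linalg.norm(q[3]-q[0]))
C=B.mean(0)
for yaw in(7,8,9):
    r=R.from_euler('z',yaw,degrees=True).as_matrix()[:2,:2]
    print(yaw,'block ctr',C+r@[-.028,0],'screw',C+r@[.028,0], 'clampfromtop',T.mean(0)+r@[.028,0])
Wg=onz(im,f([(690,115),(605,312)]),.0905)[:,:2]; print('wing',Wg.mean(0),ang(*Wg[::-1]),Wg)
W=cloud(im); s=W[20:100,365:410].reshape(-1,3); s=s[s[:,2]>.07]; print(len(s),np.nanmean(s,0),s[:,2].max(),np.percentile(s[:,2],[50,80,95]))
s=W[30:110,270:335].reshape(-1,3); s=s[s[:,2]>.045]; print(np.median(s[:,2]))
E
```

```text
bolts [0.49119602 0.2037056 ] 7.714976325051899 7.594672519807675 7.677545041502228 7.7259023225625185 0.10697093376484074 0.04632465296069646
top [0.46332425 0.19970092] 7.600884585874639 7.7796817055890255 7.330268988898737 7.514950579567156 0.03589107086951461 0.02978555555624685
7 block ctr [0.46340473 0.20029326] screw [0.51898731 0.20711794] clampfromtop [0.49111554 0.20311326]
8 block ctr [0.46346851 0.19980875] screw [0.51892353 0.20760245] clampfromtop [0.49105175 0.20359776]
9 block ctr [0.46354075 0.19932544] screw [0.51885129 0.20808577] clampfromtop [0.49097952 0.20408108]
wing [0.51862581 0.20652246] 67.4091997519207 [[0.52369468 0.21870517]
 [0.51355693 0.19433975]]
871 [0.51738555 0.20649948 0.08957433] 0.09445598629194518 [0.09066091 0.09220008 0.09319325]
0.05697923902073854
```

```bash
python3 - <<'E'
from h import *
for n in('wrist1','side','scene'):
    W=cloud(load(n)).reshape(-1,3); W=W[np.isfinite(W).all(1)]
    for y0 in np.arange(-.06,.12,.03):
        s=W[(W[:,1]>y0)&(W[:,1]<y0+.03)&(W[:,2]>.03)&(W[:,2]<.15)]
        a=s[s[:,0]<.455]; b=s[(s[:,0]>.495)]
        print(n,round(y0,2),'left max',a[a[:,0].argmax()].round(3) if len(a) else None,'right min',b[b[:,0].argmin()].round(3) if len(b) else None)
plan([(.4722,.0146,.06,83.3,-.3,4),(.4722,.0146,.0015,83.3,-.3,3),(.4722,.0146,.0015,83.3,-.3,1)])
E
```

```text
wrist1 -0.06 left max [ 0.411 -0.043  0.053] right min [ 0.574 -0.04   0.073]
wrist1 -0.03 left max [ 0.376 -0.029  0.099] right min [ 0.573 -0.     0.064]
wrist1 0.0 left max None right min [0.572 0.023 0.036]
wrist1 0.03 left max None right min [0.571 0.059 0.042]
wrist1 0.06 left max None right min [0.57  0.086 0.075]
wrist1 0.09 left max None right min [0.569 0.113 0.075]
side -0.06 left max [ 0.413 -0.044  0.05 ] right min [ 0.576 -0.038  0.038]
side -0.03 left max [ 0.377 -0.026  0.096] right min [ 0.575 -0.001  0.037]
side 0.0 left max [0.064 0.005 0.061] right min [0.574 0.02  0.065]
side 0.03 left max [0.059 0.033 0.08 ] right min [0.574 0.05  0.03 ]
side 0.06 left max [0.026 0.061 0.115] right min [0.572 0.089 0.061]
side 0.09 left max None right min [0.572 0.1   0.061]
scene -0.06 left max [ 0.368 -0.045  0.108] right min [ 0.571 -0.049  0.058]
scene -0.03 left max [ 0.365 -0.029  0.108] right min [ 0.569 -0.019  0.051]
scene 0.0 left max [-0.059  0.018  0.144] right min [0.569 0.009 0.053]
scene 0.03 left max None right min [0.568 0.052 0.044]
scene 0.06 left max None right min [0.566 0.062 0.041]
scene 0.09 left max None right min [0.566 0.093 0.042]
8 rows: 0.02,0,1.68,-2.11,-0.06,4.31,-0.3,0.02,0.01,1.68,-2.11,0.01,4.31,-0.3,0.02,0,1.67,-2.11,0.07,4.3,-0.3,0.03,0.01,1.68,-2.11,0.14,4.31,-0.3,0,0,0,0,0,1.95,-0.3,0,0,0,0,0,1.95,-0.3,0,0,0,0,0,1.95,-0.3,0,0,0,0,0,0,-0.3
```

Emit:
{"api": "step_arm", "payload": {"commands": [0,0,1.68,-2.11,-0.06,4.31,-0.3,0,0,1.68,-2.11,0,4.31,-0.3,0,0,1.67,-2.11,0.07,4.3,-0.3,0,0,1.68,-2.11,0.14,4.31,-0.3,0,0,0,0,0,1.95,-0.3,0,0,0,0,0,1.95,-0.3,0,0,0,0,0,1.5,-0.3,0,0,0,0,0,0,-0.3,0,0,0,0,0,0,-0.3]}}

```text
time_s: 3.82
ee_pos: [0.4724, 0.0151, 0.0059]
ee_rot: [0.747, 0.665, 0.001, 0.001]
ft_force: [-0.0, 0.1, -0.3]
width: 0.351
grasp_force: 0.0
```

```bash
python3 - <<'E'
from h import *
p,r,o=pose(); print(p,r.as_euler('xyz',degrees=True),o['width'],o['ft_force'],o['time_s'])
im=snap('wrist',tag='2'); crop(im,160,120,320,240,2.4,'pics/c3.png')
E
```

```text
[0.47238682 0.01505921 0.00591218] [1.79902652e+02 8.03164615e-03 8.33200975e+01] 0.35076868532296335 [-0.01227249  0.11208389 -0.31742224] 3.825
```

View pics/c3.png

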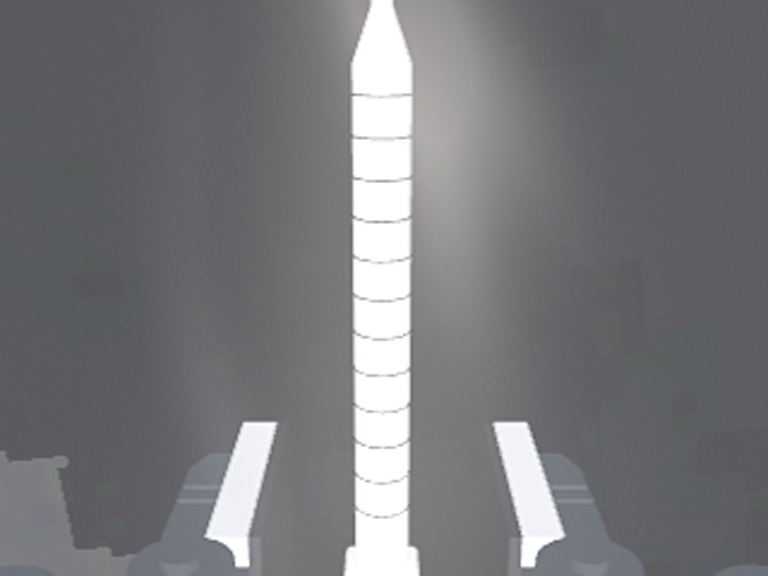

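The bar, at crop column 382, is centred between the pads (columns 260 to 510), and the head is just behind them. I'll go down the last few mm and close.

Emit:
{"api": "step_arm", "payload": {"commands": [0,0,0,0,0,0.4,-0.3,0,0,0,0,0,0,-0.6,0,0,0,0,0,0,-1,0,0,0,0,0,0,-1,0,0,0,0,0,0,-1,0,0,0,0,0,0,-1]}}

```text
time_s: 4.62
ee_pos: [0.4717, 0.0154, 0.0013]
ee_rot: [0.747, 0.665, 0.0, 0.0]
ft_force: [-0.0, 0.6, 2.7]
width: 0.064
grasp_force: 58.9
```

Emit:
{"api": "step_arm", "payload": {"commands": [0,0,0,0,0,-2,-1,0,0,0,0,0,-2,-1,0,0,0,0,0,0,-1,0,0,0,0,0,0,-1]}}

```text
time_s: 5.12
ee_pos: [0.4709, 0.0154, 0.0402]
ee_rot: [0.747, 0.665, -0.0, -0.0]
ft_force: [-0.1, -0.2, -0.6]
width: 0.06
grasp_force: 58.9
```

```bash
python3 - <<'E'
from h import *
p,r,o=pose(); print(p,r.as_euler('xyz',degrees=True),o['width'],o['grasp_force'],o['ft_force'],o['time_s'])
im=snap('wrist',tag='3'); crop(im,160,120,320,240,2.4,'pics/c4.png')
# bar in tool frame from depth
W=cloud(im); g=im['pixels'].min(2); m=(g>150); m[:, :280]=0; m[:,360:]=0; m[:100]=0; m[335:]=0
L=r.inv().apply(W[m]-p)*1000; ok=np.isfinite(L).all(1)&(abs(L[:,1])<8)&(L[:,2]>-25)&(L[:,2]<12); L=L[ok]
for a in range(-20,95,8):
    q=L[(L[:,0]>=a)&(L[:,0]<a+8)]
    if len(q)>5: print(a,len(q),'y',q[:,1].mean().round(2),np.ptp(q[:,1]).round(1),'top z',np.percentile(q[:,2],10).round(2))
s=snap('side',tag='3'); 
E
```

```text
[0.47092193 0.01544108 0.04020988] [-1.79936775e+02 -1.49903775e-03  8.33293539e+01] 0.059531859012097274 58.87916028499603 [-0.14592681 -0.24932436 -0.59152415] 5.125
-4 256 y 0.19 5.1 top z -8.88
4 920 y -0.01 16.0 top z -22.3
12 514 y 0.19 14.9 top z -8.62
20 509 y 0.05 8.4 top z -8.35
28 519 y 0.05 8.2 top z -8.39
36 563 y 0.15 8.4 top z -8.36
44 578 y 0.16 8.3 top z -8.42
52 603 y 0.2 8.2 top z -8.42
60 596 y 0.22 8.0 top z -8.22
68 289 y 0.26 5.6 top z -6.57
76 72 y 0.26 2.3 top z -5.33
```

View pics/c4.png

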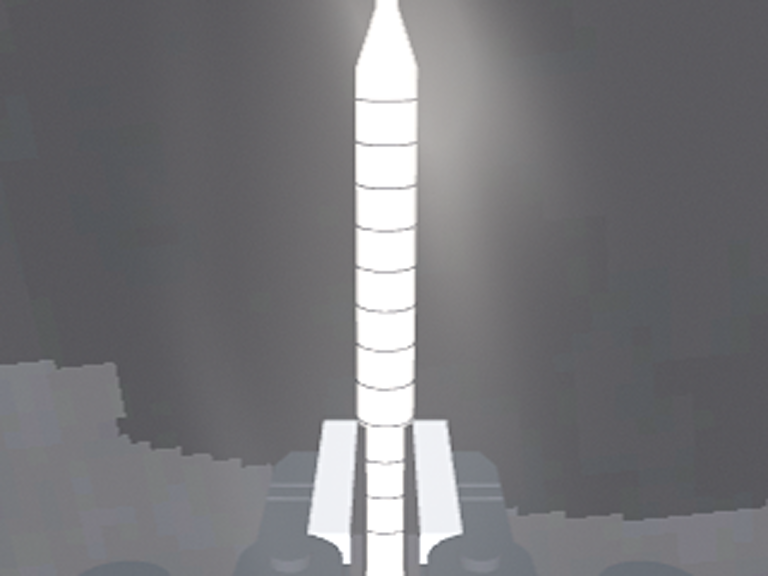

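The bar is held straight and level between the pads: its axis is at crop column 385, and the shaft runs off the top of the crop. Next is the pre-insertion pose.

```bash
python3 - <<'E'
from h import *
plan([(.4783,.0875,.0347,97.65,-1,5),(.4783,.0875,.0347,97.65,-1,2)])
E
```

```text
7 rows: -0.02,0,-2.86,1.45,-0.01,0.1,-1,-0.02,-0.01,-2.87,1.45,0.06,0.11,-1,-0.03,0,-2.86,1.44,0.13,0.1,-1,-0.02,-0.01,-2.87,1.43,0.2,0.1,-1,-0.03,0,-2.86,1.42,0.27,0.11,-1,0,0,0,0,0,0,-1,0,0,0,0,0,0,-1
```

Emit:
{"api": "step_arm", "payload": {"commands": [0,0,-2.86,1.45,0,0.1,-1,0,0,-2.87,1.45,0.06,0.11,-1,0,0,-2.86,1.44,0.13,0.1,-1,0,0,-2.87,1.43,0.2,0.1,-1,0,0,-2.86,1.42,0.27,0.11,-1,0,0,0,0,0,0,-1,0,0,0,0,0,0,-1]}}

```text
time_s: 6.1
ee_pos: [0.4793, 0.0873, 0.0358]
ee_rot: [0.658, 0.753, -0.0, 0.0]
ft_force: [-0.7, -0.4, -1.0]
width: 0.059
grasp_force: 58.9
```

```bash
python3 - <<'E'
from h import *
p,r,o=pose(); print(p,r.as_euler('xyz',degrees=True),o['time_s'])
im=snap('wrist',tag='4'); s=snap('side',tag='4')
u=np.array([-.1331,.9911]); n=np.array([.9911,.1331]); c=np.array([.4634,.1998])
for nm,q in(('w',im),('s',s)):
    W=cloud(q); V=W.reshape(-1,3); V=V[np.isfinite(V).all(1)]
    a=(V[:,:2]-c)@u*1000; b=(V[:,:2]-c)@n*1000; z=V[:,2]*1000
    J=(abs(a)<13)&(abs(b)<16)&(z>50)&(z<62); print(nm,'jaw top z',np.median(z[J]),J.sum())
    J2=(abs(a)<22)&(b>-35)&(b<0)&(z>52)&(z<62); print('  jaw a',np.percentile(a[J2],[1,99]),'b min',np.percentile(b[J2],1))
    for lo in range(-90,-20,10):
        k=(a>lo)&(a<=lo+10)&(abs(b)<9)&(z>28)&(z<50)
        if k.sum()>8: print('  bar',lo,k.sum(),'b',(np.percentile(b[k],2)+np.percentile(b[k],98)).round(2)/2,'w',(np.percentile(b[k],98)-np.percentile(b[k],2)).round(1),'top',np.percentile(z[k],92).round(2),'amax',a[k].max().round(1))
a=np.vstack([cv2.resize(im['pixels'][0:240,200:520],None,fx=1.8,fy=1.2),cv2.resize(s['pixels'][200:300,265:365],None,fx=5.76,fy=3.1)])
a=cv2.resize(im['pixels'][0:340,200:500],None,fx=1.76,fy=1.76); cv2.imwrite('pics/c5.png',a)
E
```

```text
[0.4793051  0.08734289 0.03579684] [-1.79992173e+02  9.60025199e-03  9.76699448e+01] 6.1
w jaw top z 56.97857836671978 1563
  jaw a [-15.52273054  -9.90090356] b min -18.245067282029137
  bar -90 648 b 0.995 w 8.2 top 44.31 amax -80.0
  bar -80 671 b 0.985 w 8.0 top 44.29 amax -70.0
  bar -70 738 b 1.17 w 8.2 top 44.31 amax -60.0
  bar -60 768 b 1.145 w 8.0 top 44.39 amax -50.0
  bar -50 535 b 1.135 w 7.2 top 43.53 amax -40.2
  bar -40 208 b 1.12 w 2.0 top 41.26 amax -30.1
s jaw top z 55.597546989247235 171
  jaw a [-15.30503335  16.29340682] b min -15.520766178297364
  bar -90 13 b 2.885 w 6.3 top 45.77 amax -80.2
  bar -80 14 b 2.655 w 6.4 top 43.56 amax -70.1
  bar -70 12 b 2.435 w 6.2 top 42.39 amax -61.6
  bar -60 18 b 3.06 w 8.1 top 43.21 amax -50.0
  bar -50 14 b 2.925 w 7.0 top 44.59 amax -41.7
```

View pics/c5.png

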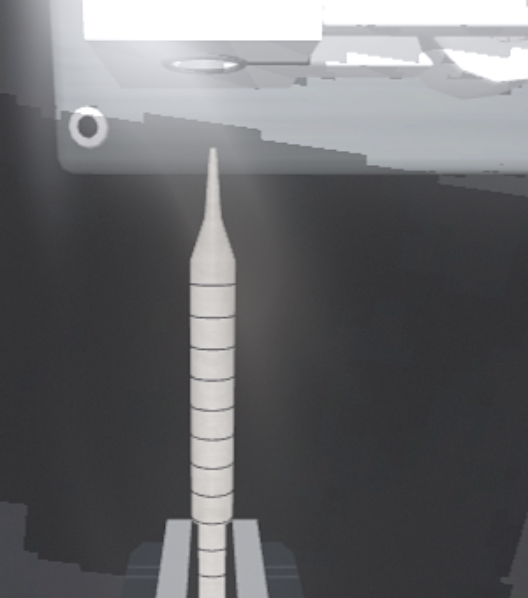

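The wrist view shows the bar tip at crop (212,150) pointing at the bore ellipse at (205,65). The depth data says the bar is 1.1 mm too far along tool +y and 1.1 mm too high. I'll correct both and insert the first part.

Emit:
{"api": "step_arm", "payload": {"commands": [0,0,0,0,-0.12,0.11,-1,0,0,0,0,0,0,-1,0,0,0,0.8,0,0,-1,0,0,0,0.8,0,0,-1,0,0,0,0.8,0,0,-1,0,0,0,0.8,0,0,-1,0,0,0,0,0,0,-1]}}

```text
time_s: 7.08
ee_pos: [0.4737, 0.1196, 0.0347]
ee_rot: [0.658, 0.753, -0.0, -0.0]
ft_force: [-0.0, 0.6, -0.9]
width: 0.066
grasp_force: 58.9
```

```bash
python3 - <<'E'
from h import *
p,r,o=pose(); print(p,r.as_euler('xyz',degrees=True),o['time_s'],o['ft_force'],o['wrist_torque'])
u=np.array([-.1331,.9911]); n=np.array([.9911,.1331]); c=np.array([.4634,.1998])
print('tcp a,b',(p[:2]-c)@u,(p[:2]-c)@n)
E
```

```text
[0.47372553 0.11956219 0.0347115 ] [-1.79997404e+02  6.98194054e-04  9.77251618e+01] 7.075 [-0.00571304  0.55434482 -0.90081167] [-0.10081571  0.04310918  0.00152492]
tcp a,b -0.0808980249469565 -0.0004460167610721953
```

No contact force. I'll finish the insertion.

Emit:
{"api": "step_arm", "payload": {"commands": [0,0,0,0.8,0,0,-1,0,0,0,0.8,0,0,-1,0,0,0,0.8,0,0,-1,0,0,0,0.8,0,0,-1,0,0,0,0.8,0,0,-1,0,0,0,0.8,0,0,-1,0,0,0,0.2,0,0,-1,0,0,0,0,0,0,-1,0,0,0,0,0,0,-1]}}

```text
time_s: 8.2
ee_pos: [0.4673, 0.1683, 0.0347]
ee_rot: [0.658, 0.753, -0.0, 0.0]
ft_force: [0.1, 0.4, -0.8]
width: 0.063
grasp_force: 58.9
```

```bash
python3 - <<'E'
from h import *
p,r,o=pose(); print(p,o['time_s'],o['ft_force'],o['wrist_torque'],o['width'])
u=np.array([-.1331,.9911]); n=np.array([.9911,.1331]); c=np.array([.4634,.1998])
print('tcp a,b',(p[:2]-c)@u,(p[:2]-c)@n)
s=snap('side',tag='5'); W=cloud(s); V=W.reshape(-1,3); V=V[np.isfinite(V).all(1)]
a=(V[:,:2]-c)@u*1000; b=(V[:,:2]-c)@n*1000; z=V[:,2]*1000
k=(a>18)&(a<70)&(abs(b)<8)&(z>30)&(z<48); print(k.sum(),a[k].max() if k.any() else None, b[k].mean(), z[k].max())
E
```

```text
[0.46727491 0.16826305 0.03472661] 8.2 [ 0.05154682  0.36482766 -0.77611303] [0.02757724 0.01273363 0.02748263] 0.06277265597102799
tcp a,b -0.0317720239703035 -0.0003571438058122345
44 51.11068706652323 1.8037580574469503 43.62522496935206
```

Emit:
{"api": "step_arm", "payload": {"commands": [0,0,0,0.2,0,0,-1,0,0,0,0,0,0.12,-1,0,0,0,0,0,0,-0.8,0,0,0,0,0,0,-0.6,0,0,0,0,0,0,-0.4,0,0,0,0,0,0,-0.4,0,0,0,0,0,-1,-0.4,0,0,0,0,0,-3,-0.4,0,0,0,0,0,-4,-0.4,0,0,0,0,0,-4,-0.4,0,0,0,0,0,0,-0.4]}}

```text
time_s: 9.62
ee_pos: [0.4698, 0.1709, 0.1585]
ee_rot: [0.658, 0.753, 0.004, 0.003]
ft_force: [-0.7, 0.4, -0.0]
width: 0.299
grasp_force: 0.0
```

```bash
python3 - <<'E'
from h import *
p,r,o=pose(); print(p,r.as_euler('xyz',degrees=True),o['time_s'],o['ft_force'],o['joint_pos'])
s=snap('side',tag='6'); w=snap('wrist',tag='6')
u=np.array([-.1331,.9911]); n=np.array([.9911,.1331]); c=np.array([.4634,.1998])
for q in(s,w):
    W=cloud(q); V=W.reshape(-1,3); V=V[np.isfinite(V).all(1)]
    a=(V[:,:2]-c)@u*1000; b=(V[:,:2]-c)@n*1000; z=V[:,2]*1000
    k=(abs(a)>18)&(abs(a)<70)&(abs(b)<8)&(z>25)&(z<48); print(k.sum(),a[k].min(),a[k].max(), b[k].mean(),np.polyfit(a[k],b[k],1),np.polyfit(a[k],z[k],1))
    k=(abs(b-56)<20)&(abs(a)<20)&(z>65); print('wing top',k.sum(),np.percentile(z[k],[50,80,95]))
a=cv2.resize(s['pixels'][190:310,240:400],None,fx=3,fy=3); b=cv2.resize(w['pixels'][0:360],(480,270)) 
cv2.imwrite('pics/c6.png',np.vstack([a,cv2.resize(w['pixels'][0:320,160:640],(480,230*1))]))
E
```

```text
[0.46981271 0.17089348 0.1584752 ] [ 1.79451237e+02 -7.72089109e-03  9.76604582e+01] 9.625 [-0.71954158  0.44918915 -0.03613861] [ 1.45634448e-01 -3.41959152e-02  2.07027581e+00  2.29839875e-05
  1.09593411e+00  1.19244638e-02]
83 -52.34952675168154 52.9506410089678 1.8297946305887238 [-0.00242341  1.82865678] [-3.53429237e-03  3.87260343e+01]
wing top 447 [229.39016148 259.45484678 316.11240913]
1286 -53.477146921686334 54.31407619472922 -0.20155047676811044 [-0.0012286  -0.20903347] [-1.04845641e-02  4.01943481e+01]
wing top 10213 [226.28432863 236.25750783 240.52780738]
```

View pics/c6.png

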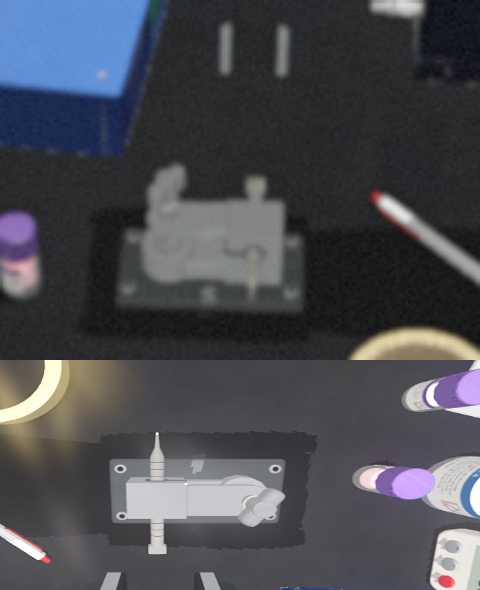

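The bar is through the clamp and level, with its head at side-crop (256,188) and its tip out of the front at (252,298). The ends are at -53 and +54 mm from the bore centre. Next I'll measure the wing.

```bash
python3 - <<'E'
from h import *
for nm in('wrist1','wrist6','side6','side'):
    V=cloud(load(nm)).reshape(-1,3); V=V[np.isfinite(V).all(1)]
    d=np.hypot(*(V[:,:2]-[.5189,.2074]).T)
    for lo,hi in((.078,.096),(.086,.096)):
        P=V[(d<.022)&(V[:,2]>lo)&(V[:,2]<hi)]
        if len(P)<10: print(nm,len(P)); continue
        r=cv2.minAreaRect((P[:,:2]*1000).astype(np.float32)); c,S,E=np.linalg.svd((P-P.mean(0))[:,:2],full_matrices=False)
        print(nm,lo,len(P),P.mean(0).round(4),np.degrees(np.arctan2(E[0,1],E[0,0]))%180,np.round(r[0],1),np.round(r[1],1),r[2],np.percentile(P[:,2],[50,80,95]).round(4))
plan([(.5189,.2074,.13,67.4,-.4,4),(.5189,.2074,.064,67.4,-.4,4),(.5189,.2074,.064,67.4,-.4,2)])
E
```

```text
wrist1 0.078 839 [0.5175 0.2064 0.0902] 64.2071697317474 [518.2 206.7] [29.5 12.7] 57.55921936035156 [0.0907 0.0922 0.0932]
wrist1 0.086 787 [0.5179 0.2066 0.0908] 64.41414421273534 [518.2 206.7] [29.3 12.6] 57.86758804321289 [0.0909 0.0923 0.0932]
wrist6 0.078 1359 [0.5171 0.208  0.0892] 64.32886411856398 [518.2 207.1] [29.7 12.7] 58.401756286621094 [0.0903 0.0919 0.0928]
wrist6 0.086 1130 [0.5177 0.2077 0.0906] 64.40656105278498 [518.3 207.1] [29.6 12.7] 58.401756286621094 [0.0907 0.0921 0.0928]
side6 0.078 110 [0.5196 0.2108 0.0867] 61.253384709183926 [519.6 208.8] [29.7 12.2] 65.82206726074219 [0.0879 0.0905 0.0916]
side6 0.086 71 [0.5199 0.2096 0.0894] 64.50949860289482 [519.4 208.4] [28.4 12.2] 65.82206726074219 [0.0894 0.091  0.0918]
side 0.078 113 [0.5195 0.2107 0.0865] 62.04306367588524 [520.6 208.6] [30.8 13.7] 67.68818664550781 [0.0873 0.0904 0.0914]
side 0.086 70 [0.5202 0.21   0.0894] 66.7618139326077 [520.7 208.2] [29.5 13.1] 67.22579193115234 [0.0895 0.0909 0.0917]
10 rows: 0.02,0,7.56,0.74,1.41,0.6,-0.4,0.01,-0.01,7.56,0.92,1.3,0.61,-0.4,0.02,0,7.57,1.09,1.16,0.6,-0.4,0.01,-0.01,7.56,1.23,1.01,0.6,-0.4,0,0,0,0,0,1.65,-0.4,0,0,0,0,0,1.65,-0.4,0,0,0,0,0,1.65,-0.4,0,0,0,0,0,1.65,-0.4,0,0,0,0,0,0,-0.4,0,0,0,0,0,0,-0.4
```

Emit:
{"api": "step_arm", "payload": {"commands": [0,0,8.1,0.74,1.41,0.6,-0.4,0,0,8.1,0.92,1.3,0.6,-0.4,0,0,8.1,1.09,1.16,0.6,-0.4,0,0,8.1,1.23,1.01,0.6,-0.4,0,0,0,0,0,1,-0.4,0,0,0,0,0,0,-0.4,0,0,0,0,0,0,-0.4]}}

```text
time_s: 10.6
ee_pos: [0.5186, 0.2063, 0.119]
ee_rot: [0.842, 0.54, -0.001, -0.0]
ft_force: [0.0, 0.6, -0.1]
width: 0.298
grasp_force: 0.0
```

```bash
python3 - <<'E'
from h import *
p,r,o=pose(); print(p,r.as_euler('xyz',degrees=True),o['time_s'],o['joint_pos'])
w=snap('wrist',tag='7')
V=cloud(w).reshape(-1,3); V=V[np.isfinite(V).all(1)]; d=np.hypot(*(V[:,:2]-[.5189,.2074]).T)
P=V[(d<.022)&(V[:,2]>.086)&(V[:,2]<.098)]; q=cv2.minAreaRect((P[:,:2]*1000).astype(np.float32)); E=np.linalg.svd((P-P.mean(0))[:,:2],full_matrices=False)[2]
print(len(P),np.degrees(np.arctan2(E[0,1],E[0,0]))%180,q,np.percentile(P[:,2],[50,80,95]))
plan([(.5187,.2074,.064,65,-.4,4)])
E
```

```text
[0.51857794 0.20634024 0.11903699] [-1.79943969e+02  4.39409339e-02  6.53072470e+01] 10.6 [ 1.96927864e-01  1.52663560e-01  1.95355893e+00 -5.36278582e-05
  1.03661209e+00  6.27925412e-01]
1355 64.50361976085657 ((518.7468872070312, 207.24118041992188), (29.48688316345215, 12.357884407043457), 68.7555160522461) [0.0907112  0.09208459 0.09278759]
4 rows: 0,0,0.07,0.02,-0.01,1.39,-0.4,0,0,0.07,0.02,-0.02,1.39,-0.4,-0.01,0.01,0.08,0.02,-0.01,1.38,-0.4,0,0,0.07,0.02,-0.02,1.39,-0.4
```

Emit:
{"api": "step_arm", "payload": {"commands": [0,0,0,0.02,-0.01,1.39,-0.4,0,0,0,0.02,-0.02,1.39,-0.4,0,0,0,0.02,-0.01,1.38,-0.4,0,0,0,0.02,-0.02,1.39,-0.4,0,0,0,0,0,0,-0.6,0,0,0,0,0,0,-0.6,0,0,0,0,0,0,-0.6]}}

```text
time_s: 11.52
ee_pos: [0.5197, 0.2078, 0.0647]
ee_rot: [0.842, 0.539, 0.001, 0.0]
ft_force: [0.5, 0.7, 0.9]
width: 0.2
grasp_force: 0.0
```

```bash
cat >> h.py <<'E'
def wing(tag):
    p,r,o=pose(); print('tcp',p.round(4),'yaw',round(r.as_euler('xyz',degrees=True)[2],1),'t',o['time_s'],'q6',round(np.degrees(o['joint_pos'][5]),1),'w',round(float(o['width']),3),'F',np.round(o['ft_force'],1))
    for nm in('wrist','side'):
        im=snap(nm,tag=tag); V=cloud(im).reshape(-1,3); V=V[np.isfinite(V).all(1)]; d=np.hypot(*(V[:,:2]-[.5189,.2074]).T)
        P=V[(d<.017)&(V[:,2]>.06)&(V[:,2]<.11)]
        L=r.inv().apply(P-p); P=P[(abs(L[:,1])<.0075)]
        if len(P)<8: print(nm,len(P)); continue
        Q=P[P[:,2]>np.percentile(P[:,2],95)-.008]; E=np.linalg.svd((Q-Q.mean(0))[:,:2],full_matrices=False)[2]
        print(nm,len(P),'ang',np.round(np.degrees(np.arctan2(E[0,1],E[0,0]))%180,1),'z',np.percentile(P[:,2],[50,80,95]).round(4))
E
python3 - <<'E'
from h import *
wing('8')
w=load('wrist8');s=load('side8')
cv2.imwrite('pics/c7.png',np.hstack([cv2.resize(w['pixels'][200:440,200:440],(400,400)),cv2.resize(s['pixels'][210:310,250:350],(400,400),interpolation=cv2.INTER_CUBIC)]))
E
```

```text
tcp [0.5197 0.2078 0.0647] yaw 65.3 t 11.525 q6 36.2 w 0.2 F [0.5 0.7 0.9]
wrist 3006 ang 64.6 z [0.0903 0.0919 0.0926]
side 62 ang 87.2 z [0.0868 0.0901 0.0919]
```

View pics/c7.png

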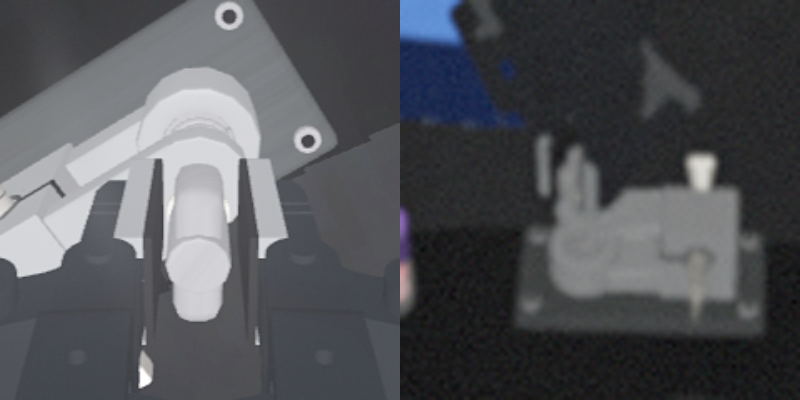

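The left half shows the wing lying along the gap between the pads, centred at (197,245) and clear of both. I'll turn backward (tool z negative), staying below the smallest possible start angle of 69°.

Emit:
{"api": "step_arm", "payload": {"commands": [0,0,-7,0,0,0,-0.6,0,0,-7,0,0,0,-0.6,0,0,-7,0,0,0,-0.6,0,0,-7,0,0,0,-0.6,0,0,-7,0,0,0,-0.6,0,0,-7,0,0,0,-0.6,0,0,-7,0,0,0,-0.6,0,0,-7,0,0,0,-0.6,0,0,-7,0,0,0,-0.6,0,0,-4,0,0,0,-0.6,0,0,0,0,0,0,-0.6]}}

```text
time_s: 13.0
ee_pos: [0.5183, 0.2077, 0.0642]
ee_rot: [0.405, 0.914, -0.001, -0.001]
ft_force: [-2.7, 0.4, 1.9]
width: 0.201
grasp_force: 1.5
```

```bash
python3 -c "
from h import *
wing('9')"
```

```text
tcp [0.5183 0.2077 0.0642] yaw 132.2 t 13.0 q6 -30.8 w 0.201 F [-2.7  0.4  1.9]
wrist 3178 ang 116.4 z [0.0902 0.092  0.0927]
side 135 ang 130.9 z [0.0888 0.0921 0.1007]
```

Emit:
{"api": "step_arm", "payload": {"commands": [0,0,-5,0,0,0,-0.6,0,0,-5,0,0,0,-0.6,0,0,-5,0,0,0,-0.6,0,0,-5,0,0,0,-0.6,0,0,0,0,0,0,-0.6]}}

```text
time_s: 13.72
ee_pos: [0.5185, 0.2074, 0.0636]
ee_rot: [0.241, 0.971, -0.0, -0.001]
ft_force: [-1.9, -1.3, -0.1]
width: 0.198
grasp_force: 1.4
```

```bash
python3 -c "
from h import *
wing('10')"
```

```text
tcp [0.5185 0.2074 0.0636] yaw 152.2 t 13.725 q6 -50.8 w 0.198 F [-1.9 -1.3 -0.1]
wrist 3167 ang 138.2 z [0.0902 0.0919 0.0926]
side 91 ang 154.9 z [0.0895 0.094  0.101 ]
```

Emit:
{"api": "step_arm", "payload": {"commands": [0,0,-5,0,0,0,-0.6,0,0,-5,0,0,0,-0.6,0,0,-5,0,0,0,-0.6,0,0,0,0,0,0,-0.6]}}

```text
time_s: 14.32
ee_pos: [0.5199, 0.2077, 0.0643]
ee_rot: [0.112, 0.994, 0.0, 0.001]
ft_force: [-0.3, -0.4, 0.7]
width: 0.202
grasp_force: 0.6
```

```bash
python3 -c "
from h import *
wing('11')"
```

```text
tcp [0.5199 0.2077 0.0643] yaw 167.1 t 14.325 q6 -65.7 w 0.202 F [-0.3 -0.4  0.7]
wrist 3108 ang 158.0 z [0.0914 0.093  0.0937]
side 62 ang 137.7 z [0.0891 0.092  0.0977]
```

Emit:
{"api": "step_arm", "payload": {"commands": [0,0,-5,0,0,0,-0.6,0,0,-5,0,0,0,-0.6,0,0,-5,0,0,0,-0.6,0,0,0,0,0,0,-0.6]}}

```text
time_s: 14.92
ee_pos: [0.52, 0.2079, 0.0645]
ee_rot: [-0.019, 1.0, 0.0, 0.001]
ft_force: [0.3, -0.2, 0.1]
width: 0.207
grasp_force: 0.0
```

```bash
python3 -c "
from h import *
wing('12')"
```

```text
tcp [0.52   0.2079 0.0645] yaw -177.9 t 14.925 q6 -80.7 w 0.207 F [ 0.3 -0.2  0.1]
wrist 3148 ang 172.9 z [0.0919 0.0936 0.0943]
side 27 ang 104.2 z [0.0875 0.0906 0.0922]
```

Emit:
{"api": "step_arm", "payload": {"commands": [0,0,-5,0,0,0,-0.6,0,0,-5,0,0,0,-0.6,0,0,-5,0,0,0,-0.6,0,0,0,0,0,0,-0.6]}}

```text
time_s: 15.52
ee_pos: [0.5194, 0.2077, 0.0642]
ee_rot: [-0.149, 0.989, 0.0, 0.0]
ft_force: [0.7, -0.2, 0.3]
width: 0.198
grasp_force: 0.1
```

```bash
python3 -c "
from h import *
wing('13')"
```

```text
tcp [0.5194 0.2077 0.0642] yaw -162.9 t 15.525 q6 -95.7 w 0.198 F [ 0.7 -0.2  0.3]
wrist 3201 ang 5.9 z [0.0919 0.0935 0.0943]
side 9 ang 105.2 z [0.0831 0.0874 0.0918]
```

Emit:
{"api": "step_arm", "payload": {"commands": [0,0,-5,0,0,0,-0.6,0,0,-5,0,0,0,-0.6,0,0,0,0,0,0,-0.6]}}

```text
time_s: 16.0
ee_pos: [0.5192, 0.2076, 0.064]
ee_rot: [-0.235, 0.972, -0.0, 0.0]
ft_force: [-0.5, -0.9, 0.1]
width: 0.202
grasp_force: 0.2
```

```bash
python3 -c "
from h import *
wing('14')"
```

```text
tcp [0.5192 0.2076 0.064 ] yaw -152.9 t 16.0 q6 -105.7 w 0.202 F [-0.5 -0.9  0.1]
wrist 2987 ang 15.0 z [0.0872 0.0888 0.0896]
side 25 ang 69.4 z [0.0851 0.087  0.0929]
```

Emit:
{"api": "step_arm", "payload": {"commands": [0,0,-5,0,0,0,-0.6,0,0,-5,0,0,0,-0.6,0,0,0,0,0,0,-0.6]}}

```text
time_s: 16.48
ee_pos: [0.5192, 0.2077, 0.0641]
ee_rot: [-0.318, 0.948, 0.0, 0.0]
ft_force: [-0.0, 0.1, 0.7]
width: 0.202
grasp_force: 0.0
```

```bash
python3 -c "
from h import *
wing('15')"
```

```text
tcp [0.5192 0.2077 0.0641] yaw -142.9 t 16.475 q6 -115.7 w 0.202 F [-0.   0.1  0.7]
wrist 2995 ang 24.6 z [0.0874 0.089  0.0898]
side 35 ang 37.8 z [0.0829 0.0875 0.0978]
```

The wing dropped 4.7 mm (z 0.0943 to 0.0896) between wing angles 186° and 195°. Now I'll turn forward (tool z positive) and check on the way.

Emit:
{"api": "step_arm", "payload": {"commands": [0,0,6,0,0,0,-0.6,0,0,7,0,0,0,-0.6,0,0,7,0,0,0,-0.6,0,0,7,0,0,0,-0.6,0,0,7,0,0,0,-0.6,0,0,7,0,0,0,-0.6,0,0,7,0,0,0,-0.6,0,0,7,0,0,0,-0.6,0,0,7,0,0,0,-0.6,0,0,7,0,0,0,-0.6,0,0,7,0,0,0,-0.6,0,0,7,0,0,0,-0.6]}}

```text
time_s: 18.08
ee_pos: [0.5192, 0.2075, 0.064]
ee_rot: [0.391, 0.92, -0.0, 0.0]
ft_force: [0.2, -0.4, -0.5]
width: 0.198
grasp_force: 0.3
```

```bash
python3 -c "
from h import *
wing('16')"
```

```text
tcp [0.5192 0.2075 0.064 ] yaw 133.9 t 18.075 q6 -32.5 w 0.198 F [ 0.2 -0.4 -0.5]
wrist 2956 ang 144.9 z [0.0865 0.0881 0.0889]
side 136 ang 133.3 z [0.0854 0.092  0.1007]
```

Emit:
{"api": "step_arm", "payload": {"commands": [0,0,8,0,0,0,-0.6,0,0,8,0,0,0,-0.6,0,0,8,0,0,0,-0.6,0,0,8,0,0,0,-0.6,0,0,8,0,0,0,-0.6,0,0,8,0,0,0,-0.6,0,0,8,0,0,0,-0.6,0,0,8,0,0,0,-0.6,0,0,8,0,0,0,-0.6,0,0,8,0,0,0,-0.6,0,0,8,0,0,0,-0.6,0,0,8,0,0,0,-0.6]}}

```text
time_s: 19.68
ee_pos: [0.5193, 0.2076, 0.064]
ee_rot: [0.945, 0.326, 0.0, 0.0]
ft_force: [0.3, -0.7, -0.6]
width: 0.2
grasp_force: 0.4
```

Emit:
{"api": "step_arm", "payload": {"commands": [0,0,8,0,0,0,-0.6,0,0,8,0,0,0,-0.6,0,0,8,0,0,0,-0.6,0,0,8,0,0,0,-0.6,0,0,8,0,0,0,-0.6,0,0,8,0,0,0,-0.6,0,0,8,0,0,0,-0.6,0,0,8,0,0,0,-0.6,0,0,8,0,0,0,-0.6,0,0,0,0,0,0,-0.6]}}

```text
time_s: 20.92
ee_pos: [0.5191, 0.2077, 0.064]
ee_rot: [0.957, -0.289, -0.0, -0.0]
ft_force: [-1.0, -0.5, -0.8]
width: 0.201
grasp_force: 0.0
```

```bash
python3 -c "
from h import *
wing('17')"
```

```text
tcp [0.5191 0.2077 0.064 ] yaw -33.6 t 20.925 q6 135.0 w 0.201 F [-1.  -0.5 -0.8]
wrist 2806 ang 155.7 z [0.0842 0.0858 0.0865]
side 115 ang 144.1 z [0.0831 0.0921 0.0993]
```

Emit:
{"api": "step_arm", "payload": {"commands": [0,0,0,0,0,0,0.2,0,0,0,0,0,0,0.2,0,0,0,0,0,0,0.2,0,0,0,0,0,0,0.2,0,0,-9,0,0,0,0.2,0,0,-9,0,0,0,0.2,0,0,-9,0,0,0,0.2,0,0,-9,0,0,0,0.2,0,0,-9,0,0,0,0.2,0,0,-9,0,0,0,0.2,0,0,-9,0,0,0,0.2,0,0,-9,0,0,0,0.2]}}

```text
time_s: 22.52
ee_pos: [0.5191, 0.2076, 0.064]
ee_rot: [0.944, 0.33, -0.0, 0.0]
ft_force: [-0.6, -0.2, -0.9]
width: 0.6
grasp_force: 0.0
```

Emit:
{"api": "step_arm", "payload": {"commands": [0,0,-9,0,0,0,0.2,0,0,-9,0,0,0,0.2,0,0,-9,0,0,0,0.2,0,0,-9,0,0,0,0.2,0,0,-9,0,0,0,0.2,0,0,-9,0,0,0,0.2,0,0,-9,0,0,0,0.2,0,0,-9,0,0,0,0.2,0,0,-9,0,0,0,0.2,0,0,-9,0,0,0,0.2,0,0,-9,0,0,0,0.2,0,0,0,0,0,0,0.2]}}

```text
time_s: 24.02
ee_pos: [0.5191, 0.2076, 0.064]
ee_rot: [0.365, 0.931, 0.0, -0.0]
ft_force: [-0.3, 0.4, 0.2]
width: 0.6
grasp_force: 0.0
```

```bash
python3 -c "
from h import *
wing('18')"
```

```text
tcp [0.5191 0.2076 0.064 ] yaw 137.2 t 24.025 q6 -35.8 w 0.6 F [-0.3  0.4  0.2]
wrist 2873 ang 154.0 z [0.084  0.0858 0.0865]
side 134 ang 153.0 z [0.08   0.0837 0.0855]
```

Emit:
{"api": "step_arm", "payload": {"commands": [0,0,-9,0,0,0,0.2,0,0,-9,0,0,0,0.2,0,0,0,0,0,0,-0.2,0,0,0,0,0,0,-0.6,0,0,0,0,0,0,-0.6,0,0,0,0,0,0,-0.6,0,0,5,0,0,0,-0.6,0,0,8,0,0,0,-0.6,0,0,8,0,0,0,-0.6,0,0,8,0,0,0,-0.6,0,0,8,0,0,0,-0.6,0,0,8,0,0,0,-0.6]}}

```text
time_s: 25.62
ee_pos: [0.519, 0.2074, 0.064]
ee_rot: [0.574, 0.819, -0.0, -0.0]
ft_force: [0.2, -0.8, 0.2]
width: 0.196
grasp_force: 0.3
```

Emit:
{"api": "step_arm", "payload": {"commands": [0,0,8,0,0,0,-0.6,0,0,8,0,0,0,-0.6,0,0,8,0,0,0,-0.6,0,0,8,0,0,0,-0.6,0,0,8,0,0,0,-0.6,0,0,8,0,0,0,-0.6,0,0,8,0,0,0,-0.6,0,0,8,0,0,0,-0.6,0,0,8,0,0,0,-0.6,0,0,5,0,0,0,-0.6,0,0,0,0,0,0,-0.6]}}

```text
time_s: 27.0
ee_pos: [0.5191, 0.2076, 0.064]
ee_rot: [0.958, 0.286, -0.0, 0.0]
ft_force: [-0.5, 0.5, -0.4]
width: 0.204
grasp_force: 0.1
```

```bash
python3 -c "
from h import *
wing('19')"
```

```text
tcp [0.5191 0.2076 0.064 ] yaw 33.3 t 27.0 q6 68.1 w 0.204 F [-0.5  0.5 -0.4]
wrist 2819 ang 48.3 z [0.0826 0.0843 0.085 ]
side 25 ang 35.7 z [0.0785 0.0812 0.0968]
```

Emit:
{"api": "step_arm", "payload": {"commands": [0,0,8,0,0,0,-0.6,0,0,8,0,0,0,-0.6,0,0,8,0,0,0,-0.6,0,0,8,0,0,0,-0.6,0,0,6,0,0,0,-0.6,0,0,0,0,0,0,-0.6,0,0,-7,0,0,0,-0.6,0,0,-7,0,0,0,-0.6,0,0,0,0,0,0,-0.6]}}

```text
time_s: 28.22
ee_pos: [0.5191, 0.2077, 0.0641]
ee_rot: [0.997, 0.081, -0.0, -0.0]
ft_force: [0.0, 0.1, -0.2]
width: 0.202
grasp_force: 0.0
```

```bash
python3 -c "
from h import *
wing('20')"
```

```text
tcp [0.5191 0.2077 0.0641] yaw 9.3 t 28.225 q6 92.1 w 0.202 F [ 0.   0.1 -0.2]
wrist 2709 ang 6.3 z [0.0821 0.0837 0.0844]
side 20 ang 103.6 z [0.0752 0.0802 0.0815]
```

Emit:
{"api": "step_arm", "payload": {"commands": [0,0,3,0,0,0,-0.6,0,0,0,0,0,0,-0.7,0,0,0,0,0,0,-0.8,0,0,0,0,0,0,-1,0,0,0,0,0,0,-1,0,0,0,0,0,0,-1,0,0,0,0,0,0,-1]}}

```text
time_s: 29.2
ee_pos: [0.5192, 0.2065, 0.0641]
ee_rot: [0.998, 0.055, -0.0, 0.001]
ft_force: [-0.5, -4.6, 0.4]
width: 0.119
grasp_force: 58.5
```

```bash
python3 - <<'E'
from h import *
wing('21')
w=load('wrist21');s=load('side21')
cv2.imwrite('pics/c8.png',np.hstack([cv2.resize(w['pixels'][160:440,180:460],(400,400)),cv2.resize(s['pixels'][200:320,225:345],(400,400),interpolation=cv2.INTER_CUBIC)]))
E
```

```text
tcp [0.5192 0.2065 0.0641] yaw 6.3 t 29.2 q6 95.1 w 0.119 F [-0.5 -4.6  0.4]
wrist 4496 ang 162.1 z [0.0835 0.1017 0.1032]
side 23 ang 11.3 z [0.0749 0.0795 0.0817]
```

View pics/c8.png

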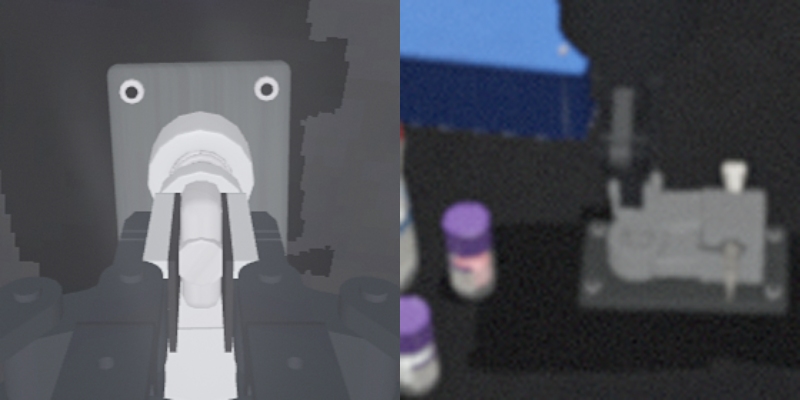

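The wing at (203,250) is gripped between both pads and aligned with them. In the right half the bar is still through the block, with its head at (733,175) and tip at (730,300), and the vials have not moved. Handing in.

```bash
python3 -c "
from h import *
print(hand_in())"
```

```text
the job is handed in; nothing more can be done
None
```

The job is handed in: the bar is released and sits midway through the clamp. The screw dropped into its thread, went forward one full turn (wing about 9.9 mm below the crest), and its wing is still held in the fingers, at 29 s of the allowed 72 s.

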